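# Latch the bottle-part dryer and hold its run plate

### The job

Run the bottle-part dryer: press its raised lid fully shut, turn the turnbutton on its front ledge so that it lies square across the lid's front edge, and only then press the square palm plate of the hold-to-run control down with the gripper's fingers until its top is level with the tops of the two rails beside it. Never push the plate right down, as that trips the dryer off. Finish while still holding the plate at that level, with the lid shut and latched, and leave the other things on the counter where they stand.

Things in the scene. Friction and masses are not known exactly. Their poses are not given: they have to be found in the camera images.
- dryer: white plastic bottle-part dryer box, fixed to the counter, 250 (x) x 220 (y) mm, 90 mm high. Origin: on the counter, midway across its width, 105 mm behind its front face; z up. In its frame: solid ledge for the turnbutton at x -105 to -55 mm (top 90 mm high); open tub with 8 mm walls under the lid at x -55 to +105 mm; grey fan housing (84 mm high) at x +105 to +145 mm. Its -x side is the front.
- lid_front (a point): middle of the lid's front edge, on the lid's top face. The lid is a flat grey frame with a clear window, 160 mm front to back, 220 mm wide, 12 mm thick; its front frame bar is 60 mm deep. Shut, its top face is 102 mm above the counter.
- lid_hinge (a point): middle of the lid's hinge line, at the dryer's x = +105 mm, 96 mm high; the hinge line runs along the dryer's y axis.
- lid (a joint): lid angle in rad: 0 is fully shut, growing as the front edge rises; starts 0.2 to 0.5. A stiff hinge holds it where it is left; about 1 to 3 N down near the front edge closes it; it stops at 0.
- turn_pivot (a point): steel turnbutton's pivot axis (vertical), on the top of its fin, 136 mm above the counter; at the dryer's x = -79 mm, y = 0, that is 24 mm in front of the shut lid's edge. The turnbutton is a flat arm (18 mm wide, 104 to 112 mm above the counter) carrying an upright fin 10 mm thick (112 to 136 mm above the counter) that runs from the pivot out to the tip.
- turn_tip (a point): tip of the turnbutton's fin, on its top, 58 mm from the pivot.
- turnbutton (a joint): turnbutton angle in rad: 0 points along the dryer's +y (beside the lid, lid free), growing clockwise seen from above; 1.571 points along the dryer's +x, over the lid (secured), where it meets a stop. Starts 0 to 0.2. Stiff: it stays where it is left; about 1 to 2 N at the tip turns it.
- control: hold-to-run control, fixed to the counter: grey housing 130 x 130 mm, 50 mm high, with two dark steel rails (100 mm long in x, 14 mm wide) whose tops are 82 mm above the counter, at its y = +-52 mm. Origin: centre of its footprint on the counter, z up.
- plate_top (a point): centre of the top face of the square aluminium palm plate, 66 x 66 mm, 10 mm thick, between the rails (12 mm gap to each), above the middle of the control. Released, it stands 94 mm above the counter, 12 mm higher than the rails.
- rail_top (a point): centre of the top of the control's +y rail, 82 mm above the counter.
- plate (a joint): travel of the palm plate in m, growing as it is pressed straight down: 0 released, 0.012 level with the rails (run), 0.024 right down (trips off). Sprung: about 3 N starts it moving, 6 N holds it level, 9 N right down; it springs back up when let go.
- bottle: bystander: loose glass bottle, 64 mm diameter, 185 mm tall, standing at the right of the counter; origin at the centre of its underside.
- cap: bystander: loose clear cup-shaped cap, 48 mm diameter, 28 mm high, beyond the dryer and the control; origin at the centre of its underside.
- cup: bystander: loose aluminium cup, 60 mm diameter, 50 mm high, near the control's front (robot) side; origin at the centre of its underside.
- scoop: bystander: loose blue plastic scoop, 118 mm long, 22 mm high, behind the control; origin under the centre of its bowl, handle along its -x.
- jar: bystander: loose glass jar with steel lid, 64 mm diameter, 90 mm high, at the far side of the counter; origin at the centre of its underside.
Not all that is in view belongs to the job. Of the things that look like the control, the smaller one is meant.

How it is judged:
By the outcome, as a careful person would: the job done as asked, in the order asked, and still so for the second after the job is handed in, while the arm keeps its last pose, push and grip.
It also fails if it takes over 61 s, if anything falls off the work surface, if the arm or the gripper's body presses on something with over 40 N, if the wrist force passes 120 N, or if a joint passes its speed limit or range.

### The arm

A 7-joint arm with a two-finger parallel gripper is mounted at the origin on the work surface. World frame = base frame: x ahead of the robot, y to its left, z up, the work surface at z = 0. Lengths are in m, angles in rad, forces in N, time in s.
With the tool pointing down it reaches from about 0.4 to 0.875 m from the base axis. Payload 19.3 kg.
Tool frame: the origin (TCP) lies on the centre line of the jaws, within the pads' length; the fingertips stand 14 mm ahead of it and the grasp point (between the pads) lies 5 mm behind it (bot.tip_extent is the distance from the TCP to the fingertips, in m); z points along the fingers, y is the line along which they close (so a half turn about z gives the same grasp; the last joint's range is limited). The gripper opens to 85 mm and grips with 20 to 120 N. Pads are 22 mm wide; open, the fingers measure 114 mm over their backs; the gripper's body (76 mm by 85 mm) begins 54 mm behind the grasp point. The pads swing forward as they close: fully open they stand 13 mm farther back than shut.
Start: joints at [1.049, 0.521, -0.036, 1.599, 0.021, 1.021, -0.113], TCP at [0.273, -0.562, 0.245] pointing down, gripper open.
Joint ranges: [-2.91, 2.91], [-0.3, 2.13], [-1.5, 1.42], [0.17, 2.43], [-1.26, 4.41], [0.16, 1.93], [-2.52, 2.52]. Speed limits (rad/s): [1.89, 1.89, 2.39, 2.39, 3.01, 3.01, 3.01].

### API

Orientations are given as [roll, pitch, yaw] about the fixed x, y, z axes, in that order (R = Rz(yaw) Ry(pitch) Rx(roll)).
In Python, from workcell import monitor, grab_frame, camera_model, bot gives the robot as it stands.
- The arm moves only by the tool move_arm, never from a script. Its argument "moves" is a list of rows, each a list of 4 numbers: the shift along the world's x, y, z in mm, then the turn about the world's z in rad. A call has 1 to 12 rows; each row is the pose to reach, as a shift and turn from the pose commanded when the call began; what a row does not reach only later rows make up. A row lasts 1/8 s, in which the tool goes at most 62.5 mm and 10.7 degrees, less where a joint would pass 70% of its speed; a pose out of reach is approached as far as the arm can. A call with a gripper value outside its range is refused whole. "gripper" is the opening, from 0 (shut) to 1 (fully open), set as the call begins (left out, the last holds). The fingers move at their own pace and stop on an object; "newtons" is the grip in N (left out, the last holds). Time passes only in rows, so rows that repeat a pose let the fingers close. It gives the time, the measured TCP pose, the force, the opening and the grip force at its end, in the units of the state.
- monitor.observe(): the state, without advancing time (a new reading comes with each control period).
- grab_frame(name): name is "scene" or "top" or "wrist"; returns the picture (384x512x3 uint8, blue, green, red); there is no depth.
- camera_model(name): a dict with "vfov" (degrees; the focal length in pixels is half the picture's height over the tangent of half this angle, whatever the lens; pixels are square), "cx", "cy" (the principal point, pixels), "R" (3x3) and "t" (3): a world point X has camera coordinates R X + t; the wrist camera has in their place "T_tool_cam" (4x4, takes a point from camera to tool coordinates, whose origin is the TCP and whose axes are the flange's). Camera axes: x right, y down, z forward; pixel columns grow to the right and rows downward; lengths in m; the calibration is good to about 2 mm. A picture is of the moment at which its call begins: read the wrist's pose just before it. camera_model takes no time and is no camera call.
- bot.job_done(): hands the job in; it is judged then, once.
The state is a dict: "clock": time; "qpos": joint angles; "qd": joint speeds; "joint_efforts": joint torques, N m; "position": TCP position; "tool_rot": TCP orientation; "force": force on the tool from outside, world axes, zero at the start; "moment": the same for the moment, N m; "grip_width": finger opening in m; "finger_force": force on a finger pad.
Only numpy, scipy, OpenCV 4.12 (cv2) and the standard library are available. Lean on these libraries where they do the work, as an engineer would, in place of code of your own. Each camera call takes 0.05 s, during which the arm holds its last target. There are 200 camera calls.

## Working session

There is one attempt and no reset: what is moved stays moved. The work goes in short steps, Python scripts to look and compute and a tool call to move; the robot and the scene stay as the last step left them, time stands still between calls to the robot, and variables do not carry over. Pictures are saved under pics/ and viewed, at most 10 in all, crops included, and the job is handed in when it is done.

Besides the shell and the picture viewer there is one more tool, called after "Call:" as a command line: name --pt "numbers of a row" for each row, then --argument value for the rest. move_arm: Moves the arm, as the interface text tells. Its arguments: {"type":"object","properties":{"moves":{"type":"array","items":{"type":"array","items":{"type":"number"}}},"gripper":{"type":"number"},"newtons":{"type":"number"}},"required":["moves"]}

```bash
ls; mkdir -p pics
python3 - <<'E'
from workcell import monitor, grab_frame, camera_model, bot
import cv2,numpy as np
for n in("scene","top"):
    cv2.imwrite(f"pics/{n}0.png",cv2.resize(grab_frame(n),(800,600),interpolation=cv2.INTER_CUBIC)); m=camera_model(n); print(n,m)
print(camera_model("wrist")); print(monitor.observe())
E
```

```text
pics
scene {'vfov': 56.82817588544936, 'cx': 260.5870045128892, 'cy': 193.1136421653977, 'R': array([[-0.48161115,  0.87635534, -0.00721265],
       [ 0.67450761,  0.3654037 , -0.64149795],
       [-0.55954462, -0.31381755, -0.76709084]]), 't': array([ 0.31645724, -0.24699804,  1.45427338])}
top {'vfov': 51.92999816888014, 'cx': 253.54794575948853, 'cy': 193.61039486060216, 'R': array([[-0.01982286, -0.99973928, -0.01133243],
       [-0.98067639,  0.02164889, -0.19443547],
       [ 0.19463011,  0.00725918, -0.98084985]]), 't': array([-0.07448115,  0.54490229,  0.97406588])}
{'vfov': 71.33856421412513, 'cx': 253.11391730291115, 'cy': 192.20575945479513, 'T_tool_cam': array([[ 3.37680034e-04, -9.63928196e-01, -2.66162205e-01,
         6.85085760e-02],
       [ 9.99999902e-01,  4.01686296e-04, -1.86039735e-04,
         4.97411496e-04],
       [ 2.86242656e-04, -2.66162116e-01,  9.63928237e-01,
        -1.28865820e-01],
       [ 0.00000000e+00,  0.00000000e+00,  0.00000000e+00,
         1.00000000e+00]])}
{'clock': 0.1, 'qpos': array([ 1.04879135,  0.52196453, -0.03636468,  1.59996551,  0.02117498,
        1.02109476, -0.11283067]), 'qd': array([ 0.00083895, -0.00080992,  0.00135444, -0.0012358 ,  0.00028666,
        0.00143415, -0.00125095]), 'joint_efforts': array([ 3.35004850e-03, -9.28481770e+01,  1.98381163e+00, -3.70529616e+01,
        1.81412202e-02,  5.26465155e-03,  4.62175467e-05]), 'position': array([ 0.27273356, -0.56202182,  0.24477135]), 'tool_rot': array([-3.14054436e+00,  3.39418243e-05,  4.51782832e-01]), 'force': array([ 0.59078551, -0.29655239, -1.27262661]), 'moment': array([ 0.05853048, -0.00222157, -0.02081606]), 'finger_force': 0.0, 'grip_width': 0.08553254022558816}
```

View pics/scene0.png

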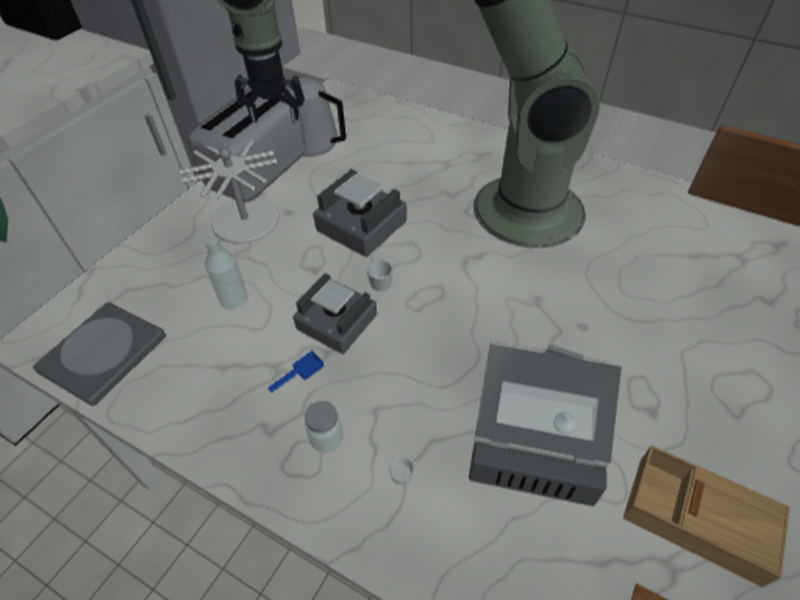

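View pics/top0.png

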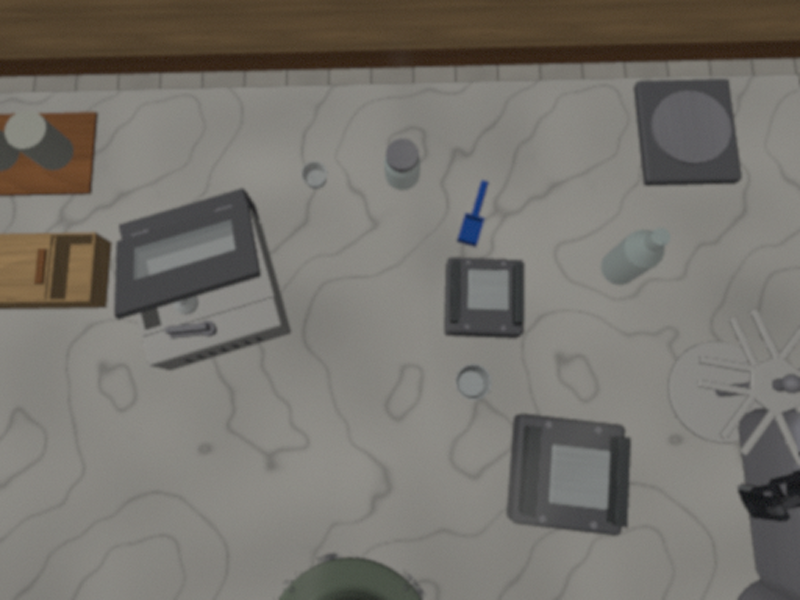

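The scene view (800x600) shows the dryer with its lid up around (545,420), the smaller control at (335,310) and the larger lookalike at (360,210). In the top view, the pivot is near (209,327), the fin tip near (168,330), and the small control's plate near (488,291).

```bash
cat > h.py <<'E'
import numpy as np,cv2
from workcell import monitor, grab_frame, camera_model, bot
from scipy.spatial.transform import Rotation as Ro
def cam(n,st=None):
    m=camera_model(n); f=192/np.tan(np.radians(m['vfov'])/2)
    if n!='wrist': R,t=m['R'],m['t']
    else:
        T=np.eye(4);T[:3,:3]=Ro.from_euler('xyz',st['tool_rot']).as_matrix();T[:3,3]=st['position']
        W=np.linalg.inv(T@m['T_tool_cam']);R,t=W[:3,:3],W[:3,3]
    return f,m['cx'],m['cy'],np.array(R),np.array(t)
def ray(c,p):
    f,cx,cy,R,t=c; return -R.T@t,R.T@np.array([(p[0]-cx)/f,(p[1]-cy)/f,1])
def plane(c,p,z):
    o,d=ray(c,p); return o+d*(z-o[2])/d[2]
def tri(c1,p1,c2,p2):
    o1,d1=ray(c1,p1);o2,d2=ray(c2,p2)
    s=np.linalg.lstsq(np.c_[d1,-d2],o2-o1,rcond=None)[0]
    a,b=o1+s[0]*d1,o2+s[1]*d2
    return (a+b)/2,np.linalg.norm(a-b)
def proj(c,X):
    f,cx,cy,R,t=c;v=R@np.array(X)+t;return np.array([cx+f*v[0]/v[2],cy+f*v[1]/v[2]])
def big(p): return (np.array(p)+.5)/1.5625-.5
E
python3 - <<'E'
from h import *
c=cam('top');s=cam('scene');np.set_printoptions(precision=4,suppress=True)
for n,p,z in [('pivot',(209,327),.136),('tip',(168,330),.136),('plate',(488,291),.094),('cup',(472,381),.05),('jar',(403,155),.09),('bottle',(620,268),.0),('cap',(315,175),.028),('scoopbowl',(470,230),.01),('drFR',(289,328),.0),('drFL',(167,365),0.0),('bigplate',(579,477),.1)]: print(n,plane(c,big(p),z))
print('plate tri',tri(c,big((488,291)),s,big((333,296))))
# lid front corners, hinge
for a,b in [((117,315),(490,346)),((258,275),(620,366))]: print('lidcorner',tri(c,big(a),s,big(b)))
E
```

```text
pivot [0.4955 0.1998 0.136 ]
tip [0.4922 0.2623 0.136 ]
plate [ 0.5511 -0.2333  0.094 ]
cup [ 0.4113 -0.2063  0.05  ]
jar [ 0.7897 -0.1022  0.09  ]
bottle [ 0.6077 -0.4818  0.    ]
cap [0.7839 0.0551 0.028 ]
scoopbowl [ 0.6808 -0.2189  0.01  ]
drFR [0.5131 0.1028 0.    ]
drFL [0.453  0.3131 0.    ]
bigplate [ 0.2615 -0.3548  0.1   ]
plate tri (array([ 0.5532, -0.2342,  0.0829]), np.float64(0.0015203231089560368))
lidcorner (array([0.5497, 0.2052, 0.2383]), np.float64(0.19705435030634344))
lidcorner (array([0.5525, 0.2236, 0.1836]), np.float64(0.21284386437139727))
```

Call:
move_arm --pt "0 0 55" --pt "10 10 100" --pt "30 70 130" --pt "50 130 150" --pt "75 190 150" --pt "95 250 150" --pt "115 310 150" --pt "140 370 150" --pt "160 430 150" --pt "185 490 150" --pt "205 550 150" --pt "225 610 150" --gripper 0

```text
validation failed for argument at $.mo...
```

Call:
move_arm --pt "20 60 0 -0.1" --pt "40 120 0 -0.17" --pt "55 170 0 -0.17" --pt "55 170 0 -0.17" --pt "55 170 0 -0.17"

```text
clock: 0.72
position: [0.3278, -0.3926, 0.2454]
tool_rot: [3.141, 0.0, 0.282]
force: [-0.4, -0.6, 0.3]
grip_width: 0.0849
finger_force: 0.0
```

Run:
```python
from h import *
st=monitor.observe();im=grab_frame('wrist');np.savez('w1.npz',p=st['position'],r=st['tool_rot'])
cv2.imwrite('w1.png',im);cv2.imwrite('pics/w1.png',cv2.resize(im,(800,600),interpolation=cv2.INTER_CUBIC))
print(st['clock'],st['position'],st['tool_rot'],st['force'],st['grip_width'],bot.tip_extent)
```

```text
0.725 [ 0.32775017 -0.39264394  0.24535975] [3.14128879e+00 1.56919252e-04 2.81827566e-01] [-0.4035201  -0.56760902  0.30190122] 0.08486848310030379 0.014
```

View pics/w1.png

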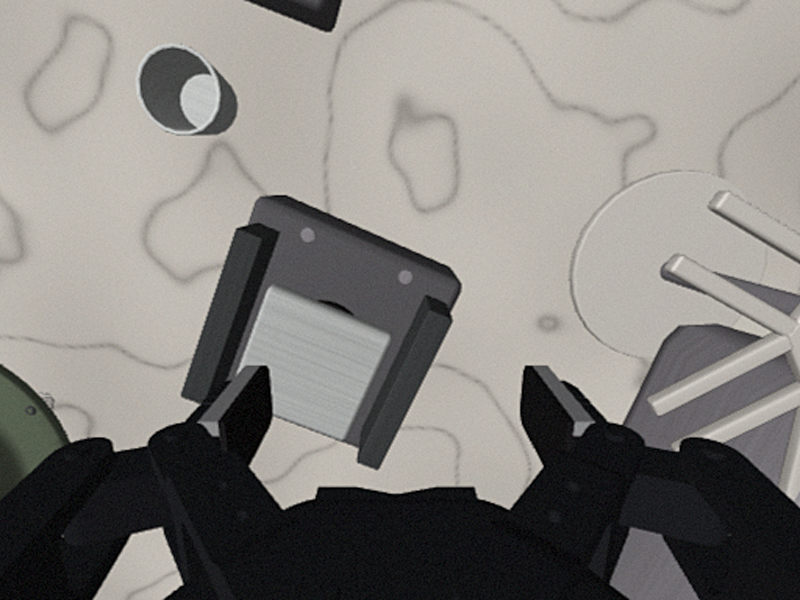

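The first move was refused because its rows lacked the turn, so this wrist view shows the larger lookalike control at (310,350), which isn't the one to use. I'm moving on to the dryer.

Call:
move_arm --pt "15 45 40 0" --pt "30 95 75 0" --pt "55 150 90 0" --pt "75 205 105 0" --pt "95 260 120 0" --pt "117 318 130 0" --pt "138 375 140 0" --pt "160 435 150 0" --pt "180 490 150 0" --pt "200 545 150 0" --pt "224 609 150 0" --pt "224 609 150 0" --gripper 0

```text
clock: 2.28
position: [0.5525, 0.2199, 0.3938]
tool_rot: [-3.14, 0.002, 0.285]
force: [0.7, 0.4, 0.2]
grip_width: -0.0002
finger_force: 0.0
```

Call:
move_arm --pt "0 0 0 0" --pt "0 0 0 0"

```text
clock: 2.52
position: [0.5522, 0.2149, 0.3954]
tool_rot: [3.141, -0.0, 0.279]
force: [0.5, -0.5, 0.2]
grip_width: -0.0001
finger_force: 0.0
```

```bash
cat > snap.py <<'E'
import sys
from h import *
n=sys.argv[1];st=monitor.observe();im=grab_frame('wrist');np.savez(n+'.npz',position=st['position'],tool_rot=st['tool_rot'])
cv2.imwrite(n+'.png',im);cv2.imwrite(f'pics/{n}.png',cv2.resize(im,(800,600),interpolation=cv2.INTER_CUBIC))
print(st['clock'],st['position'],st['tool_rot'],st['force'],st['grip_width'])
E
python3 snap.py w2
```

```text
2.525 [0.55219802 0.21489233 0.39538261] [ 3.14094785e+00 -3.72665037e-05  2.79408877e-01] [ 0.53193897 -0.47764344  0.19321422] -0.00013964514403687814
```

View pics/w2.png

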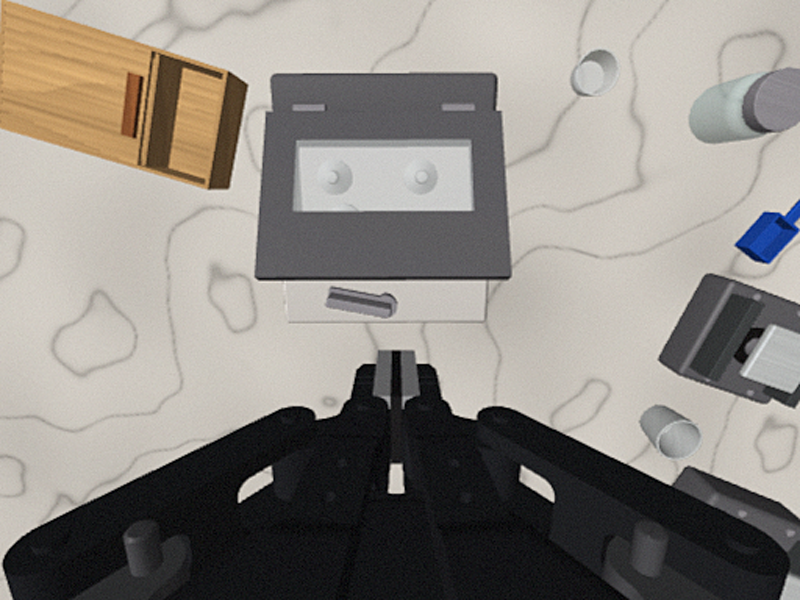

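The wrist view shows the dryer square on: lid front corners at (256,279) and (511,279), hinge corners at (268,111) and (502,111), ledge front corners at (288,322) and (487,322). The fin runs from about (329,291) to (392,300).

Run:
```python
from h import *
np.set_printoptions(precision=4,suppress=True)
w=cam('wrist',np.load('w2.npz'));c=cam('top');s=cam('scene')
a,b=[plane(w,big(p),.09) for p in((288,322),(487,322))]
h1,h2=[plane(w,big(p),.10) for p in((268,111),(502,111))]
print('front',a,b,np.linalg.norm(a-b),'hinge',h1,h2,np.linalg.norm(h1-h2))
yv=(a-b)/np.linalg.norm(a-b);print('yaw',np.arctan2(-yv[0],yv[1]),'depth',np.linalg.norm((h1+h2-a-b)/2))
for p in((392,300),(389,297),(329,291)):print('fin',plane(w,big(p),.136))
print('plate?',plane(w,big((795,360)),.094))
# lid front corners: wrist + top + scene
for q,t,k in [((511,279),(258,275),(490,346)),((256,279),(117,315),(620,366))]:
    print('lid',tri(w,big(q),c,big(t)),tri(w,big(q),s,big(k)),tri(c,big(t),s,big(k)))
print('pivot tri',tri(w,big((390,300)),c,big((209,327))))
im=cv2.imread('w2.png');x,y,W,H=170,165,120,50
top=grab_frame('top');cv2.imwrite('top1.png',top)
k=cv2.resize(im[y:y+H,x:x+W],None,fx=6.5,fy=6.5,interpolation=cv2.INTER_CUBIC)
# small control crop from top, placed under
t2=cv2.resize(top[155:225,275:345],None,fx=3.7,fy=3.7,interpolation=cv2.INTER_CUBIC)
can=np.zeros((H*13//2+t2.shape[0],max(k.shape[1],t2.shape[1]),3),np.uint8);can[:k.shape[0],:k.shape[1]]=k;can[-t2.shape[0]:,:t2.shape[1]]=t2
cv2.imwrite('pics/crop1.png',can);print(can.shape)
```

```text
front [0.4471 0.3069 0.09  ] [0.5072 0.0978 0.09  ] 0.21756463856594999 hinge [0.6495 0.3669 0.1   ] [0.71   0.1564 0.1   ] 0.21897412442827519
yaw 0.279668851786068 depth 0.21133944718620407
fin [0.5147 0.2075 0.136 ]
fin [0.5168 0.2111 0.136 ]
fin [0.5067 0.268  0.136 ]
plate? [ 0.5607 -0.2449  0.094 ]
lid (array([0.5686, 0.1174, 0.1706]), np.float64(0.0046507628610498305)) (array([0.5704, 0.1167, 0.164 ]), np.float64(0.005545064227198409)) (array([0.5694, 0.1199, 0.1615]), np.float64(0.0021316423697605473))
lid (array([0.5102, 0.3269, 0.1708]), np.float64(0.0025377882853905376)) (array([0.5088, 0.3291, 0.1689]), np.float64(0.0009679595878304639)) (array([0.5103, 0.3279, 0.1697]), np.float64(0.0034978634197953907))
pivot tri (array([0.5029, 0.2091, 0.1005]), np.float64(0.005083329139008695))
(584, 780, 3)
```

View pics/crop1.png

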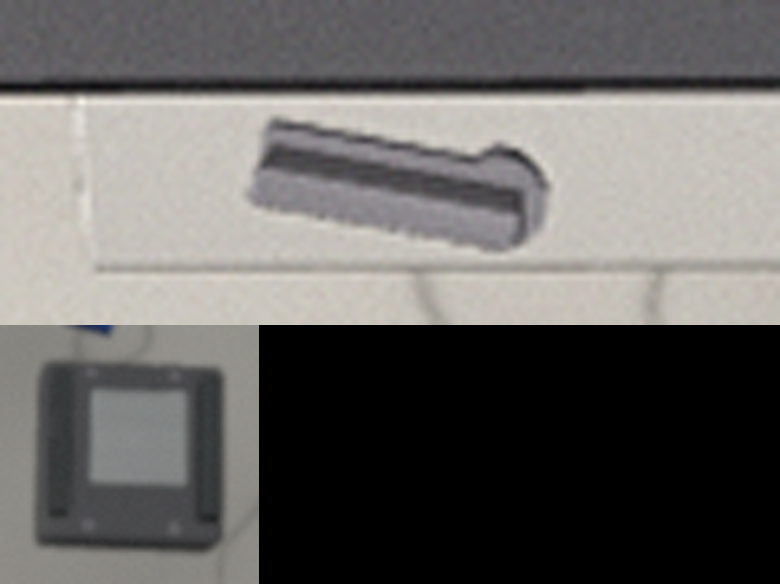

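The fin's top is the lower bright strip, from crop (253,193) at the tip to (515,232) at the pivot. Fitted dryer frame: pivot about (0.5025, 0.210), yaw 0.28; the width and depth checks agree. The lid's front edge is about 0.168 high, so the lid is at about 0.44 rad. I'll press the lid now.

Call:
move_arm --pt "8 -9 -50 0" --pt "15 -17 -110 0" --pt "15 -17 -165 0" --pt "15 -17 -200 0" --pt "15 -17 -220 0" --pt "15 -17 -235 0" --pt "15 -17 -250 0" --pt "15 -17 -260 0" --pt "15 -17 -268 0" --pt "15 -17 -274 0" --pt "15 -17 -274 0"

```text
clock: 4.0
position: [0.5668, 0.1998, 0.121]
tool_rot: [-3.141, 0.0, 0.282]
force: [1.6, 0.1, 0.3]
grip_width: 0.0
finger_force: 0.0
```

Run:
```python
from h import *
np.set_printoptions(precision=4,suppress=True)
st=monitor.observe();print(st['position'],st['force'])
w=cam('wrist',np.load('w2.npz'))
for p in((515,232),(253,193)):
    print('fin',plane(w,(170+(p[0]+.5)/6.5-.5,165+(p[1]+.5)/6.5-.5),.136))
```

```text
[0.5668 0.1998 0.121 ] [1.5987 0.0758 0.2653]
fin [0.5011 0.2067 0.136 ]
fin [0.4935 0.2677 0.136 ]
```

Call:
move_arm --pt "0 0 -3 0" --pt "0 0 -5 0" --pt "0 0 -5 0"

```text
clock: 4.38
position: [0.5669, 0.1997, 0.1163]
tool_rot: [-3.142, -0.0, 0.282]
force: [-0.6, 0.9, 0.1]
grip_width: 0.0005
finger_force: 0.0
```

Call:
move_arm --pt "0 0 -1 0" --pt "0 0 -2 0" --pt "0 0 -2 0"

```text
clock: 4.75
position: [0.567, 0.1997, 0.1159]
tool_rot: [3.141, -0.001, 0.282]
force: [-8.4, -3.8, 27.9]
grip_width: 0.0004
finger_force: 13.8
```

The lid is shut: there's 28 N of support with the fingertips at 0.102. Next I'll work out the turnbutton sweep.

Run:
```python
import numpy as np
P=np.array([502,209.5]);cmd=np.array([567,198])
def C(phi,d,r=42):
    a=.28+np.pi/2-phi;b=.28-phi
    return P+r*np.array([np.cos(a),np.sin(a)])-d*np.array([np.cos(b),np.sin(b)])
s=C(.155,28);print('start',np.round(s-cmd),'turn',-.155)
for phi in np.r_[.155,.155,np.arange(.3,1.65,.1),1.571]:
    print(round(phi,2),np.round(C(phi,17)-s),'turn',round(.155-phi,2))
```

```text
start [-98.  50.] turn -0.155
0.16 [11.  1.] turn 0.0
0.16 [11.  1.] turn 0.0
0.3 [17.  4.] turn -0.14
0.4 [21.  6.] turn -0.25
0.5 [26.  7.] turn -0.34
0.6 [30.  7.] turn -0.45
0.7 [35.  7.] turn -0.55
0.8 [39.  7.] turn -0.65
0.9 [44.  6.] turn -0.75
1.0 [48.  5.] turn -0.85
1.1 [52.  3.] turn -0.95
1.2 [56.  1.] turn -1.05
1.3 [60. -2.] turn -1.15
1.4 [63. -5.] turn -1.25
1.5 [67. -8.] turn -1.35
1.6 [ 69. -11.] turn -1.45
1.57 [ 69. -10.] turn -1.42
```

Call:
move_arm --pt "0 0 30 0" --pt "0 0 60 0"

```text
clock: 5.0
position: [0.5667, 0.1997, 0.1751]
tool_rot: [-3.142, 0.0, 0.282]
force: [-0.4, 0.6, 0.1]
grip_width: -0.0
finger_force: 0.0
```

Call:
move_arm --pt "-30 15 0 -0.08" --pt "-65 33 0 -0.155" --pt "-98 50 0 -0.155" --pt "-98 50 0 -0.155" --pt "-98 50 -20 -0.155" --pt "-98 50 -41 -0.155" --pt "-98 50 -41 -0.155"

```text
clock: 5.88
position: [0.4688, 0.249, 0.1323]
tool_rot: [3.141, 0.002, 0.126]
force: [0.2, -0.1, 0.2]
grip_width: 0.0002
finger_force: 0.0
```

```bash
python3 snap.py w3
```

```text
5.875 [0.4688283  0.24897108 0.1323118 ] [3.14066190e+00 1.86479671e-03 1.26309038e-01] [ 0.19844137 -0.09679862  0.17056555] 0.00015758262206612105
```

View pics/w3.png

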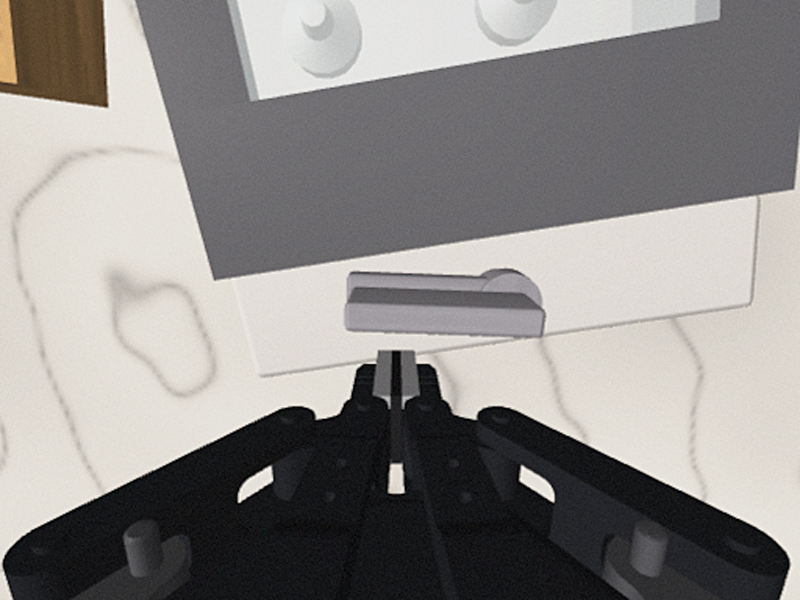

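The picture shows the lid shut and the fin, from (345,320) to (545,325), lying parallel just ahead of the fingertips at (396,352). I'll sweep it round.

Call:
move_arm --pt "11 1 0 0" --pt "17 4 0 -0.14" --pt "21 6 0 -0.25" --pt "26 7 0 -0.34" --pt "30 7 0 -0.45" --pt "35 7 0 -0.55" --pt "39 7 0 -0.65" --pt "44 6 0 -0.75" --pt "48 5 0 -0.85" --pt "52 3 0 -0.95" --pt "56 1 0 -1.05" --pt "56 1 0 -1.05"

```text
clock: 7.42
position: [0.5255, 0.2513, 0.1335]
tool_rot: [-3.141, -0.001, -0.921]
force: [-0.2, 0.1, -1.0]
grip_width: 0.0003
finger_force: 0.0
```

Call:
move_arm --pt "4 -3 0 -0.1" --pt "7 -6 0 -0.2" --pt "11 -9 0 -0.3" --pt "12 -10 0 -0.37" --pt "12 -10 0 -0.37"

```text
clock: 8.05
position: [0.5367, 0.2404, 0.1325]
tool_rot: [3.14, -0.002, -1.291]
force: [-0.2, 0.8, -0.1]
grip_width: 0.0003
finger_force: 0.6
```

```bash
python3 snap.py w4
```

```text
8.05 [0.53674436 0.24043448 0.13245046] [ 3.13952987e+00 -1.58364732e-03 -1.29081865e+00] [-0.15737301  0.84858775 -0.05368897] 0.00026218584736691146
```

View pics/w4.png

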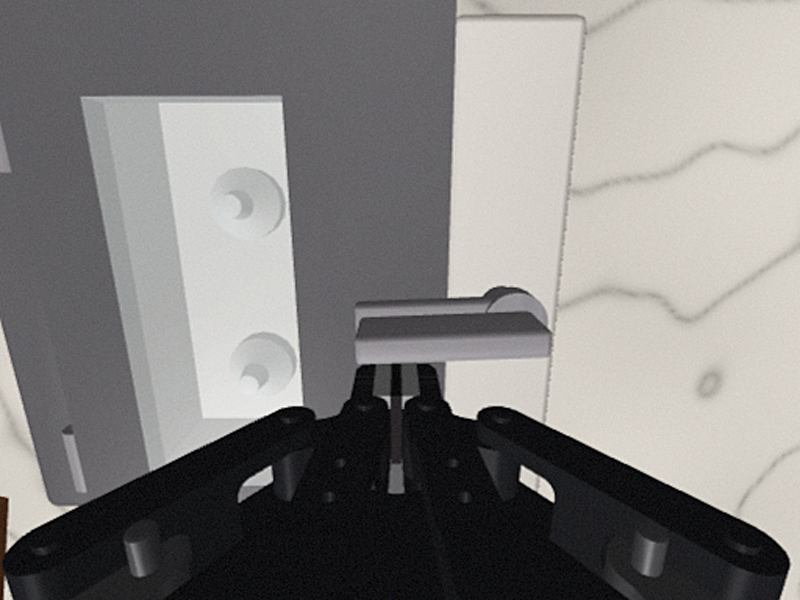

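The fin now points over the lid, from (355,350) to (550,345), with the fingers against it. I'll keep nudging until it meets the stop.

Call:
move_arm --pt "1 -2 0 0" --pt "1 -4 0 0" --pt "1 -4 0 0"

```text
clock: 8.48
position: [0.5376, 0.2385, 0.1334]
tool_rot: [-3.141, 0.004, -1.291]
force: [-1.0, 11.3, -3.7]
grip_width: -0.0
finger_force: 5.5
```

Call:
move_arm --pt "0 -1 0 0" --pt "0 -2 0 0" --pt "0 -2 0 0"

```text
clock: 8.85
position: [0.5377, 0.2382, 0.1334]
tool_rot: [-3.141, 0.006, -1.289]
force: [0.3, 19.3, -2.4]
grip_width: 0.0004
finger_force: 9.8
```

Call:
move_arm --pt "-4 14 0 0" --pt "-4 14 5 0" --pt "-4 14 60 0" --pt "-4 14 115 0" --pt "-4 10 165 0"

```text
clock: 9.48
position: [0.5367, 0.2344, 0.2879]
tool_rot: [3.141, 0.012, -1.27]
force: [-0.6, 0.3, -0.1]
grip_width: -0.0001
finger_force: 0.0
```

Call:
move_arm --pt "0 -40 0 0.18" --pt "0 -95 0 0.36" --pt "5 -150 0 0.54" --pt "10 -205 0 0.72" --pt "15 -260 0 0.9" --pt "20 -315 0 1.08" --pt "25 -370 0 1.26" --pt "25 -425 0 1.29" --pt "25 -478 0 1.29" --pt "25 -478 0 1.29" --pt "25 -478 0 1.29"

```text
clock: 10.85
position: [0.5619, -0.2452, 0.2877]
tool_rot: [-3.139, 0.014, 0.016]
force: [0.7, 1.6, 0.0]
grip_width: -0.0001
finger_force: 0.0
```

```bash
python3 snap.py w5
python3 - <<'E'
from h import *
c=grab_frame('scene')[210:330,290:410];t=grab_frame('top')[110:245,60:195]
cv2.imwrite('pics/lid.png',np.hstack([cv2.resize(x,(400,400),interpolation=cv2.INTER_CUBIC) for x in(c,t)]))
E
```

```text
10.85 [ 0.56193065 -0.24518708  0.28765387] [-3.13939448  0.01354373  0.01555673] [0.6513126  1.63938741 0.00523694] -0.00014806450333004127
```

View pics/w5.png

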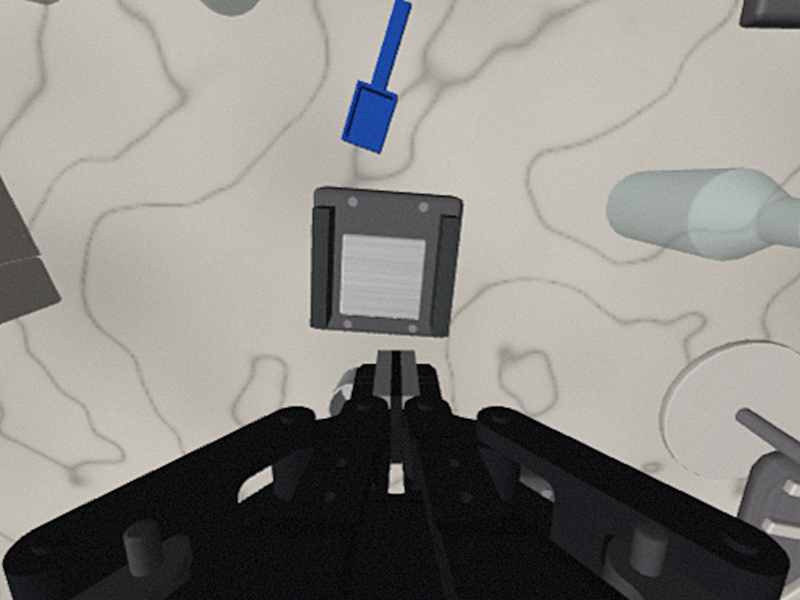

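View pics/lid.png

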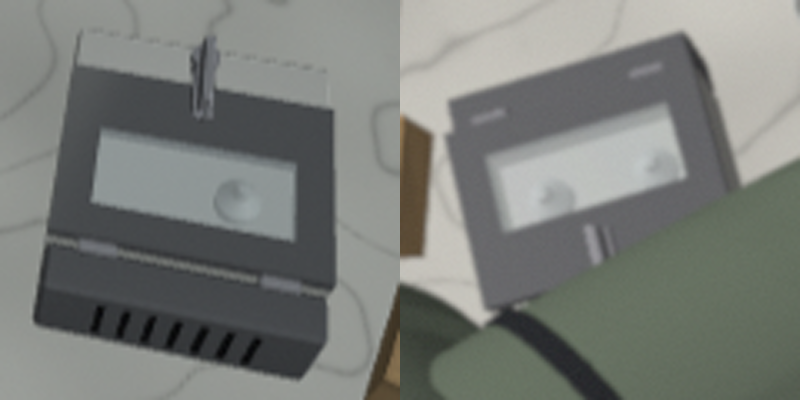

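The scene and top views show the lid shut with the turnbutton square over it. The wrist view shows the small control's plate with corners (342,234), (425,239), (422,320) and (340,316).

Run:
```python
from h import *
np.set_printoptions(precision=4,suppress=True)
w=cam('wrist',np.load('w5.npz'));c=cam('top');s=cam('scene')
q=[plane(w,big(p),.094) for p in((342,234),(425,239),(422,320),(340,316))]
print(np.mean(q,0),[np.linalg.norm(q[i]-q[i-1]) for i in range(4)])
print(tri(w,big((382.5,277)),c,big((488,291))),tri(w,big((382.5,277)),s,big((333,296))))
print('rail',plane(w,big((320,265)),.082),plane(w,big((446,275)),.082))
st=monitor.observe();print(st['position'],st['force'])
```

```text
[ 0.5568 -0.2341  0.094 ] [np.float64(0.06625835493151913), np.float64(0.06376198140044423), np.float64(0.06570542601202245), np.float64(0.06657976035695852)]
(array([ 0.5544, -0.2345,  0.0801]), np.float64(0.0015935610197637447)) (array([ 0.5547, -0.2333,  0.084 ]), np.float64(0.002202945822236199))
rail [ 0.5643 -0.1831  0.082 ] [ 0.5577 -0.2857  0.082 ]
[ 0.5626 -0.2436  0.2876] [ 0.4065  0.3096 -0.8167]
```

Call:
move_arm --pt "-4 5 -45 0" --pt "-7 10 -95 0" --pt "-7 10 -140 0" --pt "-7 10 -165 0" --pt "-7 10 -173 0" --pt "-7 10 -173 0" --pt "-7 10 -173 0"

```text
clock: 11.88
position: [0.5559, -0.2348, 0.1157]
tool_rot: [-3.14, 0.012, 0.017]
force: [-1.1, 0.2, 0.4]
grip_width: 0.0003
finger_force: 0.0
```

Call:
move_arm --pt "0 0 -3 0" --pt "0 0 -5 0" --pt "0 0 -5 0"

```text
clock: 12.25
position: [0.5553, -0.2347, 0.1095]
tool_rot: [-3.139, 0.014, 0.016]
force: [0.6, 0.2, 0.2]
grip_width: 0.0
finger_force: 0.0
```

Call:
move_arm --pt "0 0 -2 0" --pt "0 0 -3 0" --pt "0 0 -3 0"

```text
clock: 12.62
position: [0.5554, -0.2348, 0.1066]
tool_rot: [-3.139, 0.013, 0.016]
force: [0.9, 0.5, 3.8]
grip_width: -0.0002
finger_force: 1.8
```

Call:
move_arm --pt "0 0 -3 0" --pt "0 0 -6 0" --pt "0 0 -8 0" --pt "0 0 -9 0" --pt "0 0 -9 0" --pt "0 0 -9 0"

```text
clock: 13.38
position: [0.5554, -0.2348, 0.0975]
tool_rot: [-3.139, 0.013, 0.016]
force: [-0.1, 0.1, 5.8]
grip_width: 0.0
finger_force: 2.9
```

Run:
```python
from h import *
F=[];Z=[]
for i in range(10):
    grab_frame('wrist');s=monitor.observe();F.append(s['force']);Z.append(s['position'])
print(s['clock'],np.mean(F,0),np.mean(Z,0),np.std(Z,0),s['finger_force'])
```

```text
13.875 [-0.23545249 -0.33326329  5.89559291] [ 0.55542985 -0.23483861  0.09749837] [1.09252487e-05 1.33769934e-05 7.41598945e-06] 2.9400940134655684
```

Call:
move_arm --pt "0 0 -1 0" --pt "0 0 -1.4 0" --pt "0 0 -1.4 0" --pt "0 0 -1.4 0"

```text
clock: 14.38
position: [0.5554, -0.2349, 0.0961]
tool_rot: [-3.139, 0.013, 0.016]
force: [-0.6, 0.8, 4.9]
grip_width: -0.0002
finger_force: 3.1
```

Run:
```python
from h import *
F=[]
for i in range(10):
    im=grab_frame('scene');s=monitor.observe();F.append(s['force'])
print(s['clock'],np.mean(F,0),s['position'],s['finger_force'])
w=grab_frame('wrist')
a=cv2.resize(im[165:235,175:250],(400,373),interpolation=cv2.INTER_CUBIC);b=cv2.resize(w,(400,300))
o=np.zeros((373,800,3),np.uint8);o[:,:400]=a;o[:300,400:]=b;cv2.imwrite('pics/end.png',o)
```

```text
14.875 [-0.57258378  0.02396972  6.27150447] [ 0.55542111 -0.2348351   0.09612174] 3.112462491262704
```

View pics/end.png

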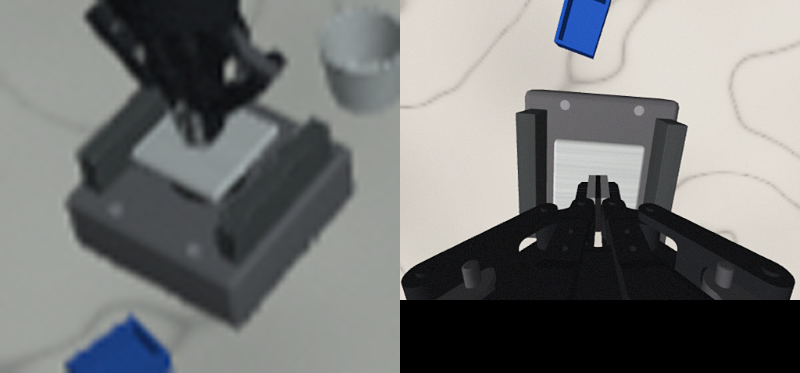

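The picture shows the fingers on the plate, its top level with the rails. The 6.2 N holding force and a fingertip height of 0.082 agree with that, so I'm handing in.

```bash
python3 -c "
from workcell import bot;print(bot.job_done())"
```

```text
the job is handed in; nothing more can be done
None
```

The job is handed in at about 15 s: the lid is shut, the turnbutton is square across it against its stop, and the fingers are holding the plate level with the rails (fingertips about 82 mm high, 6.2 N), with no contact with the other things.

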